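# Centre the wobbly cup on the spice scale

### The job

The little footed brass cup with the dried lime in it stands off to one side of the scale's small round pan, so the scale will not weigh true. Nudge the cup's foot sideways with gentle taps or slow pushes of the fingers until it stands in the middle of the pan, with the same margin all round. Do not grip, lift or topple the cup, do not touch the lime or let it fall out, leave everything else on the counter where it is, and finish with the hand clear.

Things in the scene. Friction and masses are not known exactly. Their poses are not given: they have to be found in the camera images.
- cup: footed brass cup like an egg cup, 0.15-0.28 kg, standing on the pan, 20-29 mm off its centre, a dried lime in its mouth. Origin: centre of its underside, z up. Foot: disc 52 mm across, its upright rim 2 to 12 mm above the pan, underside domed (flat 24 mm across), so it rocks if pushed higher up. Stem 16 mm thick; bowl 33 mm across, its rim 32 mm above the pan. Slides under 1-4 N.
- lime_center (a point): centre of the dried lime, a loose brown ball of 30 mm diameter resting in the mouth of the cup, its top about 56 mm above the pan; it must not be touched
- pan_center (a point): centre of the top surface of the scale's pan, where the cup's underside should be centred (within 8 mm counts). The pan is a flat steel disc without a rim, 112 mm in diameter, its top 66 mm above the counter; it does not move and the direction of its axes in the plane means nothing
- scale: grey counter scale, fixed to the counter, 190 mm (its x) by 170 mm (its y), top of its housing 42 mm above the counter, with a dark display strip on its -x side; origin on the counter right below the pan's centre, 20 mm on the +x side of the housing's middle
- spare_cup: a second, empty footed brass cup of the same shape, on the counter near the scale (bystander; leave it alone; origin: centre of its underside)
- spice_jar: small amber glass jar, 44 mm diameter, 75 mm tall, near the scale (bystander; leave it alone; origin: centre of its underside)
- weight: steel balance weight with a knob, 38 mm diameter, 49 mm tall, near the scale (bystander; leave it alone; origin: centre of its underside)
- scoop: small aluminium hand scoop with a wooden handle, 134 mm long, 20 mm high, lying near the scale; origin under the back end of its pan (bystander; leave it alone)
- mortar: marble mortar bowl, 90 mm diameter, 75 mm tall, to the left (bystander; leave it alone; origin: centre of its underside)
- tea_box: cardboard box, 60 x 90 x 50 mm, to the right (bystander; leave it alone; origin: centre of its underside)
- lime: the same dried lime; origin at its underside as built, turning with it
Not all that is in view belongs to the job. Leave any pink look-alike of the lime alone.

How it is judged (in metres and radians):
At the end, for the whole second after the job is handed in: the cup stands upright and still on the pan, its axis within 8 mm of the pan's centre, the lime still seated in its mouth, and every bystander within 15 mm of where it stood (horizontal distance between cup and pan_center below 0.008 m and angle between cup's own z axis and vertical below 0.05 rad and z of cup in the frame of pan_center between -0.003 and 0.004 m and linear speed of cup below 0.01 m/s and angular speed of cup below 0.15 rad/s and horizontal distance between lime_center and cup below 0.006 m and z of lime_center in the frame of cup between 0.036 and 0.047 m and distance of each of spare_cup, spice_jar, weight, scoop, mortar, tea_box from where it was at the start of the episode below 0.015 m); the robot touches nothing.
It fails at once if the cup is toppled (tilted more than 0.35 rad) or knocked off the pan (angle between cup's own z axis and vertical above 0.35 rad or z of cup in the frame of pan_center below -0.01 m).
It fails at once if the cup is lifted more than 10 mm off the pan (z of cup in the frame of pan_center above 0.01 m).
It fails at once if the cup is pushed hard or gripped (more than 15 N from the fingers or the arm) (contact force between any of the fingers, the arm and cup above 15 N).
It fails at once if the lime is touched by the fingers or the arm, or comes out of the cup (contact force between any of the fingers, the arm and lime above 0.3 N or distance between lime_center and cup above 0.055 m).
It fails at once if a bystander is moved more than 15 mm (distance of any of spare_cup, spice_jar, weight, scoop, mortar, tea_box from where it was at the start of the episode above 0.015 m).
It also fails if it takes over 48 s, if anything falls off the work surface, if the arm or the gripper's body presses on something with over 40 N, if the wrist force passes 120 N, or if a joint passes its speed limit or range.

### The arm

A 7-joint arm with a two-finger parallel gripper is mounted at the origin on the work surface. World frame = base frame: x ahead of the robot, y to its left, z up, the work surface at z = 0. Lengths are in m, angles in degrees, forces in N, time in s.
With the tool pointing down it reaches from about 0.35 to 0.775 m from the base axis. Payload 3.1 kg.
Tool frame: the origin (TCP) lies on the centre line of the jaws, within the pads' length; the fingertips stand 17 mm ahead of it and the grasp point (between the pads) lies 2 mm behind it (robot.tip_reach is the distance from the TCP to the fingertips, in m); z points along the fingers, y is the direction in which the jaws open and shut (so a half turn about z gives the same grasp; the last joint's range is limited). The gripper opens to 85 mm and grips with 20 to 120 N. Pads are 22 mm wide; open, the fingers measure 114 mm over their backs; the gripper's body (76 mm by 85 mm) begins 54 mm behind the grasp point. The pads swing forward as they close: fully open they stand 13 mm farther back than shut.
Start: joints at [-67.076, 17.813, 0.802, 86.603, -0.252, 75.585, -1.558], TCP at [0.235, 0.497, 0.248] pointing down, gripper open.
Joint ranges: [-154.91, 154.91], [-16.99, 109.72], [-72.82, 74.43], [7.12, 147.25], [-82.49, 262.49], [11.32, 116.49], [-174.64, 174.64]. Speed limits (degrees/s): [159.86, 159.86, 180, 180, 180, 180, 180].

### API

Orientations are given as [roll, pitch, yaw] about the fixed x, y, z axes, in that order (R = Rz(yaw) Ry(pitch) Rx(roll)).
In Python, from station import robot, fingers, vision, workorder, recognise gives the robot as it stands. Calls block until the motion is done:
- robot.move_to(position, orientation): joint-space move of the TCP to a pose.
- robot.line_to(position, orientation=None, velocity=0.15, f_stop=None): straight line of the TCP; orientation=None keeps the orientation; velocity is the mean speed in m/s. With f_stop (N) it stops when the force on the tool has changed by that much, and returns True; else False.
- robot.move_j(angles): joint-space move.
- fingers.gripper_to(opening, force=None): opening from 0.0 (shut) to 1.0 (fully open); force is the grip in N (None keeps the last); returns when the fingers have stopped.
- robot.pause(seconds).
- robot.inverse_kinematics(position, orientation): joint angles nearest the present ones, or None.
- vision.grab_frame(name): name is "scene" or "top" or "wrist"; returns the picture (400x640x3 uint8, red, green, blue); there is no depth.
- vision.calibration(name): a dict with "mtx" (3x3 intrinsics, pixels), "extrinsics" (4x4, takes a point from world to camera coordinates); the wrist camera has in their place "T_tool_cam" (4x4, takes a point from camera to tool coordinates, whose origin is the TCP and whose axes are the flange's). Camera axes: x right, y up, looking along -z (the intrinsics and any distortion apply to the point x, -y, -z); pixel columns grow to the right and rows downward; lengths in m; the calibration is good to about 2 mm. A picture is of the moment at which its call begins: read the wrist's pose just before it. calibration takes no time and is no camera call.
A pose or a line that the arm cannot do raises robot.PlanningError and nothing moves.
- workorder.close_job(): hands the job in, once; it reports no verdict.
Trained networks look in the newest picture that a camera, given by its name, has taken for a name from the list of things; names that differ only in an ending like _2 or _b are one class to them, and where a whole thing is asked for, a point or a joint stands for the part that bears it (a point fixed in the world has none). Each returns a list of dicts, best first, with "p" (0 to 1); they miss things now and then, are a little off and sometimes report something else, mostly with a low value. They report only what shows in the picture. A call takes as long as a camera call. They do not tell look-alikes from the thing itself.
- recognise(label, camera): "rect" ([centre column, centre row, width, height] in pixels, round what is visible of it).
Readings, each from a call of its own:
- robot.current_time_s(): time.
- robot.current_joint_positions(): joint angles.
- robot.current_dq(): joint speeds.
- robot.current_joint_torque(): joint torques, N m.
- robot.current_tool_pos(): TCP position.
- robot.current_eef_rot(): TCP orientation.
- robot.current_contact_force(): force on the tool from outside, world axes, zero at the start.
- robot.current_torque(): the same for the moment, N m.
- robot.current_finger_gap(): opening from 0.0 (shut) to 1.0 (fully open).
Only numpy, scipy, OpenCV 4.12 (cv2) and the standard library are available. Lean on these libraries where they do the work, as an engineer would, in place of code of your own. Each camera call takes 0.05 s, during which the arm holds its last target.

## Working session

There is one attempt and no reset: what is moved stays moved. The work goes in short steps, each a Python script; the robot and the scene stay as the last script left them, time stands still between calls to the robot, and variables do not carry over. Pictures are saved under pics/ and viewed, and the job is handed in when it is done.

```bash
ls; mkdir -p pics
python3 - <<'E'
from station import robot, fingers, vision, workorder, recognise
import cv2,json
print(robot.current_time_s(), robot.current_tool_pos(), robot.current_eef_rot())
for n in ["scene","top","wrist"]:
    im=vision.grab_frame(n); cv2.imwrite(f"pics/{n}0.png",im[:,:,::-1])
    c=vision.calibration(n); print(n,{k:(v.tolist() if hasattr(v,'tolist') else v) for k,v in c.items()})
for n in ["scene","top"]:
    for l in ["cup","lime","scale","spare_cup","pan_center"]:
        try: print(n,l,[(round(d['p'],2),[round(float(x),1) for x in d['rect']]) for d in recognise(l,n)])
        except Exception as e: print(n,l,e)
print(robot.current_time_s())
E
```

```text
pics
0.0 [0.23486833 0.49658054 0.2472202 ] [-1.79865991e+02  5.57983225e-03  1.54690775e+02]
scene {'mtx': [[477.9863259424142, 0.0, 314.4049158691888], [0.0, 477.9863259424142, 197.69411696451974], [0.0, 0.0, 1.0]], 'extrinsics': [[-0.8813559275306369, 0.472325504433807, 0.010970272009411714, 0.5018687704440554], [-0.39157484283252814, -0.7432739394622692, 0.5424140423854459, 0.18339538451283177], [0.2643499034750941, 0.4737641488943512, 0.8400396774885811, -1.416589862395998], [0.0, 0.0, 0.0, 1.0]]}
top {'mtx': [[503.74301092883195, 0.0, 326.11283368202], [0.0, 503.74301092883195, 193.02255977993957], [0.0, 0.0, 1.0]], 'extrinsics': [[-0.003468098788639026, -0.9998843009702958, -0.014810704369993783, 0.016098881192278224], [0.9802134456056704, -0.0063303914863166826, 0.1978421774988579, -0.5724735326760743], [-0.1979130449077368, -0.013831515346233074, 0.980121990284156, -1.3434338738789307], [0.0, 0.0, 0.0, 1.0]]}
wrist {'mtx': [[312.6846911294189, 0.0, 320.6716192205955], [0.0, 312.6846911294189, 202.23214510662825], [0.0, 0.0, 1.0]], 'T_tool_cam': [[0.001082153119424591, 0.9561
[... 271 characters left out ...]
[(0.8, [342.7, 234.2, 21.0, 15.1]), (0.21, [345.2, 227.1, 14.3, 14.2])]
scene lime [(0.47, [345.6, 225.8, 15.5, 16.3]), (0.42, [273.6, 254.4, 13.4, 12.5])]
scene scale [(0.88, [336.6, 233.6, 93.5, 91.3]), (0.27, [343.6, 234.7, 19.5, 16.3])]
scene spare_cup [(0.63, [340.5, 305.5, 22.3, 23.4])]
scene pan_center [(0.69, [334.2, 228.7, 51.6, 40.8]), (0.55, [339.7, 306.1, 26.2, 21.9])]
top cup []
top lime [(0.39, [289.6, 197.1, 14.1, 8.8])]
top scale [(0.9, [300.4, 204.9, 78.5, 82.4]), (0.26, [289.6, 198.2, 20.1, 20.0])]
top spare_cup [(0.68, [340.9, 164.2, 17.5, 9.9]), (0.66, [182.8, 212.6, 31.4, 31.9]), (0.56, [246.8, 176.0, 17.7, 15.8])]
top pan_center [(0.88, [298.0, 197.8, 37.6, 41.3])]
0.65
```

Run:
```python
import cv2
a=cv2.imread('pics/scene0.png')[130:360,200:480]; cv2.imwrite('pics/s_c.png',cv2.resize(a,None,fx=2.6,fy=2.6,interpolation=cv2.INTER_CUBIC))
a=cv2.imread('pics/top0.png')[100:300,160:420]; cv2.imwrite('pics/t_c.png',cv2.resize(a,None,fx=3,fy=3,interpolation=cv2.INTER_CUBIC))
```

```text
(no output)
```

View pics/s_c.png

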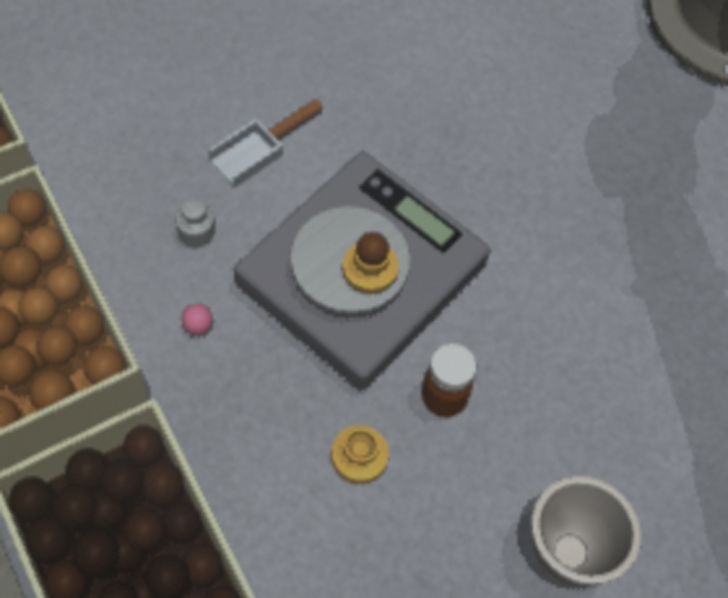

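View pics/t_c.png

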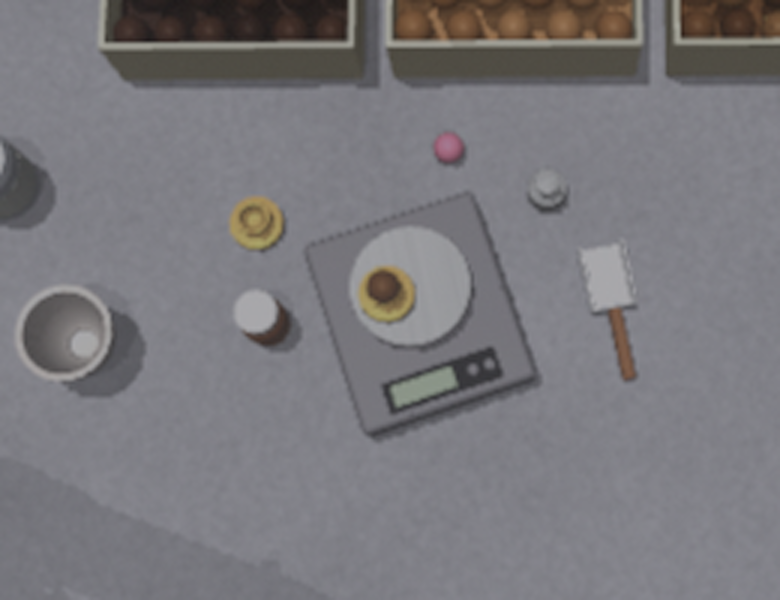

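View pics/top0.png

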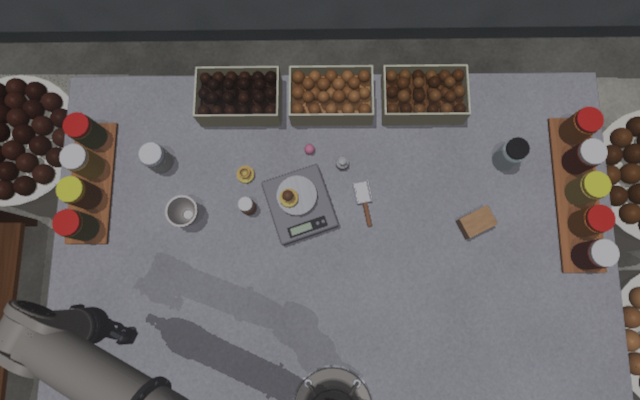

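The top view shows the pan at about (297,195). The cup with the brown lime is at about (288,198), to the left of the pan centre. The empty spare cup is at (245,174), the jar at (247,206), and a pink ball look-alike at (310,149). The target is the cup on the pan holding the brown lime. Next I'll take a wrist close-up.

```bash
cat > h.py <<'E'
from station import robot, fingers, vision, workorder, recognise
import numpy as np, cv2
from scipy.spatial.transform import Rotation as Ro
def ray(name,uv,pose=None):
    c=vision.calibration(name); K=np.array(c['mtx'])
    d=np.array([(uv[0]-K[0,2])/K[0,0],-(uv[1]-K[1,2])/K[1,1],-1.])
    if name=='wrist':
        p,e=pose; T=np.eye(4);T[:3,:3]=Ro.from_euler('xyz',e,degrees=True).as_matrix();T[:3,3]=p
        M=T@np.array(c['T_tool_cam'])
    else: M=np.linalg.inv(np.array(c['extrinsics']))
    return M[:3,3],M[:3,:3]@d
def at_z(name,uv,z,pose=None):
    o,d=ray(name,uv,pose); return o+d*(z-o[2])/d[2]
def proj(name,P,pose=None):
    c=vision.calibration(name);K=np.array(c['mtx'])
    if name=='wrist':
        p,e=pose; T=np.eye(4);T[:3,:3]=Ro.from_euler('xyz',e,degrees=True).as_matrix();T[:3,3]=p
        E=np.linalg.inv(T@np.array(c['T_tool_cam']))
    else: E=np.array(c['extrinsics'])
    q=(E@np.append(P,1))[:3]; return K[0,0]*q[0]/-q[2]+K[0,2], K[1,1]*-q[1]/-q[2]+K[1,2]
def wrist():
    pose=(np.array(robot.current_tool_pos()),np.array(robot.current_eef_rot()))
    return vision.grab_frame('wrist'),pose
E
python3 - <<'E'
from h import *
print(robot.tip_reach)
print('pan',at_z('top',(160+410/3,100+286/3),.066),'cup foot',at_z('top',(160+386/3,100+293/3),.078),'lime',at_z('top',(160+384/3,100+286/3),.108))
print('pan s',at_z('scene',(200+350/2.6,130+259/2.6),.066),'lime s',at_z('scene',(200+373/2.6,130+248/2.6),.107),'foot s',at_z('scene',(200+371/2.6,130+264/2.6),.078))
print('jar',at_z('top',(160+262/3,100+312/3),.075),'spare',at_z('top',(160+256/3,100+222/3),.012))
E
```

```text
0.017
pan [0.56480529 0.09453291 0.066     ] cup foot [0.55606579 0.11551051 0.078     ] lime [0.55665714 0.11467188 0.108     ]
pan s [0.56810416 0.10015485 0.066     ] lime s [0.55701987 0.11891032 0.107     ] foot s [0.55732113 0.11933637 0.078     ]
jar [0.53969282 0.2289436  0.075     ] spare [0.63952041 0.24812383 0.012     ]
```

Run:
```python
from h import *
yaw=112.; tx=np.array([np.cos(np.radians(yaw)),np.sin(np.radians(yaw)),0])
pan=np.array([.566,.097,0.066])
P=pan+tx*.06; P[2]=.25
print(P,robot.inverse_kinematics(P,[180,0,yaw]))
robot.move_to(P,[180,0,yaw])
im,pose=wrist(); print(pose,robot.current_time_s())
cv2.imwrite('pics/w1.png',im[:,:,::-1])
for l in ["cup","lime","scale","pan_center","spice_jar"]:
    print(l,[(round(d['p'],2),[round(float(x),1) for x in d['rect']]) for d in recognise(l,'wrist')])
```

```text
[0.5435236  0.15263103 0.25      ] [-34.95098684  20.25786794  24.02092711  84.78342665  -8.32668283
  76.72333583  11.66388066]
(array([0.54277265, 0.1551844 , 0.24979852]), array([-1.79986372e+02, -9.47285769e-02,  1.12231059e+02])) 2.3917
cup [(0.7, [320.4, 219.6, 48.2, 42.6])]
lime [(0.59, [407.8, 287.8, 5.2, 24.8]), (0.56, [320.5, 238.9, 26.8, 29.9])]
scale [(0.96, [306.1, 224.8, 172.8, 145.7])]
pan_center []
spice_jar [(0.94, [351.8, 104.8, 44.5, 47.9]), (0.46, [261.9, 339.1, 94.9, 33.8])]
```

View pics/w1.png

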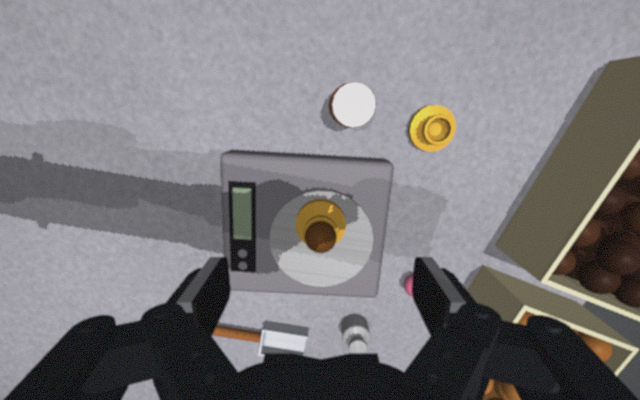

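```bash
cat >> h.py <<'E'
from scipy.optimize import least_squares
def circ(pts,r,c0):
    f=lambda c: np.hypot(pts[:,0]-c[0],pts[:,1]-c[1])-r
    s=least_squares(f,c0,loss='soft_l1',f_scale=.001); return s.x, np.median(np.abs(f(s.x)))
def edges(name,im,c,r,z,pose,rmin,rmax,sel=None,n=72,sig=None):
    """radial edge search in world plane z; strongest gradient of signal"""
    g=sig(im) ; out=[]
    rs=np.arange(rmin,rmax,.00025)
    for a in np.linspace(0,2*np.pi,n,endpoint=False):
        P=[proj(name,np.array([c[0]+q*np.cos(a),c[1]+q*np.sin(a),z]),pose) for q in rs]
        P=np.array(P,np.float32)
        v=cv2.remap(g,P[None,:,0].copy(),P[None,:,1].copy(),cv2.INTER_LINEAR)[0]
        k=8; d=v[:-k]-v[k:]; i=int(np.argmax(d)); out.append((d[i],a,rs[i+k//2]))
    return np.array(out)
gray=lambda im: cv2.cvtColor(im,cv2.COLOR_RGB2GRAY).astype(np.float32)
yel=lambda im: (im[:,:,0].astype(np.float32)-im[:,:,2].astype(np.float32))
def measure(name,im,pose,pan0,cup0,it=2):
    for _ in range(it):
        o=edges(name,im,pan0,.056,.066,pose,.046,.066,sig=gray); o=o[o[:,0]>12]
        pts=np.c_[pan0[0]+o[:,2]*np.cos(o[:,1]),pan0[1]+o[:,2]*np.sin(o[:,1])]; pan0,e1=circ(pts,.056,pan0)
    n1=len(o)
    for _ in range(it):
        o=edges(name,im,cup0,.026,.078,pose,.019,.034,sig=yel); o=o[o[:,0]>20]
        pts=np.c_[cup0[0]+o[:,2]*np.cos(o[:,1]),cup0[1]+o[:,2]*np.sin(o[:,1])]; cup0,e2=circ(pts,.026,cup0)
    return pan0,cup0,(n1,e1,len(o),e2)
def overlay(name,im,pose,pan,cup):
    v=im[:,:,::-1].copy()
    v=cv2.resize(v,None,fx=4,fy=4,interpolation=cv2.INTER_CUBIC)
    for c,r,z,col in ((pan,.056,.066,(0,0,255)),(cup,.026,.078,(255,0,0)),(cup,.015,.107,(0,255,0))):
        P=np.array([proj(name,np.array([c[0]+r*np.cos(a),c[1]+r*np.sin(a),z]),pose) for a in np.linspace(0,6.3,80)])*4+1.5
        cv2.polylines(v,[P.astype(np.int32)],False,col,1)
    u=np.array(proj(name,np.array([pan[0],pan[1],.066]),pose))*4
    x,y=(u-[300,260]).astype(int).clip(0); return v[y:y+520,x:x+600]
E
python3 - <<'E'
from h import *
im=cv2.imread('pics/w1.png')[:,:,::-1].copy()
pose=(np.array([0.54277265, 0.1551844 , 0.24979852]),np.array([-1.79986372e+02, -9.47285769e-02,  1.12231059e+02]))
p,c,e=measure('wrist',im,pose,np.array([.566,.097]),np.array([.557,.117]))
print('w',p,c,e,c-p)
cv2.imwrite('pics/o1.png',overlay('wrist',im,pose,p,c))
for n in('top','scene'):
    im2=cv2.imread(f'pics/{n}0.png')[:,:,::-1].copy()
    a,b,e=measure(n,im2,None,np.array([.566,.097]),np.array([.557,.117])); print(n,a,b,e,b-a)
j=at_z('wrist',(354,104),.075,pose); s=at_z('wrist',(432,129),.010,pose); w=at_z('wrist',(355,335),.045,pose); print(j,s,w)
E
```

```text
Traceback (most recent call last):
  File "h.py", line 42, in measure
    o=edges(name,im,pan0,.056,.066,pose,.046,.066,sig=gray); o=o[o[:,0]>12]
  File "h.py", line 33, in edges
    P=[proj(name,np.array([c[0]+q*np.cos(a),c[1]+q*np.sin(a),z]),pose) for q in rs]
       ~~~~^^^^^^^^^^^^^^^^^^^^^^^^^^^^^^^^^^^^^^^^^^^^^^^^^^^^^^^^^^^
  File "h.py", line 15, in proj
    c=vision.calibration(name);K=np.array(c['mtx'])
ValueError: time passes only in moves, steps and waits
```

```bash
sed -i 's/vision.calibration(name)/CAL(name)/' h.py; sed -i '3a import functools\nCAL=functools.lru_cache(None)(lambda n: vision.calibration(n))' h.py
python3 - <<'E'
from h import *
im=cv2.imread('pics/w1.png')[:,:,::-1].copy()
pose=(np.array([0.54277265, 0.1551844 , 0.24979852]),np.array([-1.79986372e+02, -9.47285769e-02,  1.12231059e+02]))
p,c,e=measure('wrist',im,pose,np.array([.566,.097]),np.array([.557,.117]))
print('w',p,c,e,c-p)
cv2.imwrite('pics/o1.png',overlay('wrist',im,pose,p,c))
for n in('top','scene'):
    im2=cv2.imread(f'pics/{n}0.png')[:,:,::-1].copy()
    a,b,e=measure(n,im2,None,np.array([.566,.097]),np.array([.557,.117])); print(n,a,b,e,b-a)
j=at_z('wrist',(354,104),.075,pose); s=at_z('wrist',(432,129),.010,pose); w=at_z('wrist',(355,335),.045,pose); print(j,s,w, robot.current_time_s())
E
```

```text
w [0.56732098 0.09713543] [0.55777488 0.11814008] (69, np.float64(0.0004643993682210204), 72, np.float64(0.0004414968513923312)) [-0.0095461   0.02100465]
top [0.56671859 0.09548398] [0.55672876 0.11631583] (72, np.float64(0.0005261695402601178), 72, np.float64(0.0004634044565296411)) [-0.00998983  0.02083185]
scene [0.56675722 0.09704407] [0.55847394 0.11838299] (70, np.float64(0.0005962916563674106), 56, np.float64(0.0005106267222665765)) [-0.00828329  0.02133892]
[0.54214605 0.23819763 0.075     ] [0.64141874 0.25015843 0.01      ] [ 0.66005682 -0.01516077  0.045     ] 2.6417
```

View pics/o1.png

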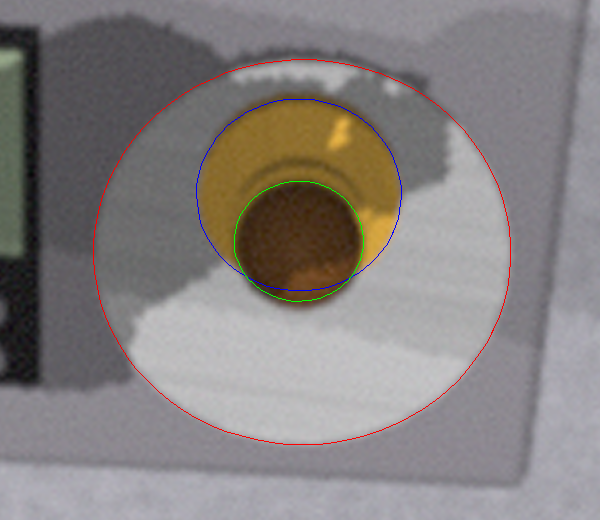

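The overlay fits: pan centre is (0.567, 0.097). The cup is 23 mm off it towards (-x, +y), and the lime circle sits on the cup's axis. Next I'll partly close the fingers so the foot nests between them, then touch off on the free part of the pan to get the true tip height.

```bash
cat >> h.py <<'E'
pan=np.array([.5671,.0968]); d=np.array([.41,-.912]); d/=np.hypot(*d)
YAW=np.degrees(np.arctan2(-d[1],-d[0])); PIT=5.
ORI=[180,PIT,YAW]
# tool point ahead along tool z by L: tip offset
def tcp_from_tip(xy,ztip,L=.017):
    R=Ro.from_euler('xyz',ORI,degrees=True).as_matrix(); return np.array([*xy,ztip])-R[:,2]*L
E
python3 - <<'E'
from h import *
fingers.gripper_to(0.31)
xy=pan+d*.033
robot.move_to(tcp_from_tip(xy,.22),ORI)
robot.line_to(tcp_from_tip(xy,.108),velocity=.12)
print(robot.current_time_s(),robot.current_tool_pos(),robot.current_eef_rot(),robot.current_finger_gap(),robot.current_contact_force())
s=robot.line_to(tcp_from_tip(xy,.060),velocity=.012,f_stop=2.5)
print(s,robot.current_tool_pos(),robot.current_contact_force(),robot.current_time_s())
robot.line_to(np.array(robot.current_tool_pos())+[0,0,.003],velocity=.02)
for n in ('scene','wrist'):
    cv2.imwrite(f'pics/{n}2.png',vision.grab_frame(n)[:,:,::-1])
print(robot.current_tool_pos(),robot.current_eef_rot(),robot.current_contact_force(),robot.current_time_s())
a=cv2.imread('pics/scene2.png')[180:290,270:410]; cv2.imwrite('pics/s2.png',cv2.resize(a,None,fx=5,fy=5,interpolation=cv2.INTER_CUBIC))
E
```

```text
4.7833 [0.580805   0.06824617 0.12587315] [179.88881191   5.02592665 114.21172741] 0.31083175374179656 [-0.62081391 -0.70846627  0.01450367]
True [0.58006895 0.06807112 0.08346149] [-1.34257407  0.41388471  5.25819986] 7.775
[0.57971054 0.06802889 0.08606421] [-179.82425389    4.95747335  114.22393204] [-0.45426577 -0.02220224 -1.1716433 ] 8.2333
```

View pics/s2.png

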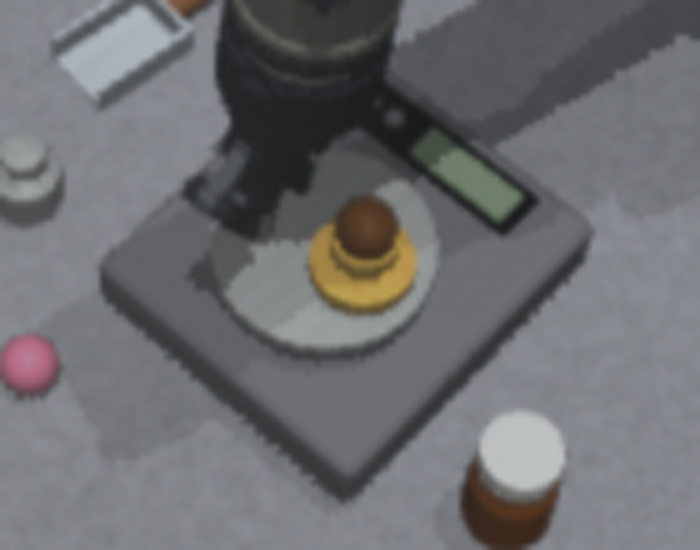

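View pics/wrist2.png

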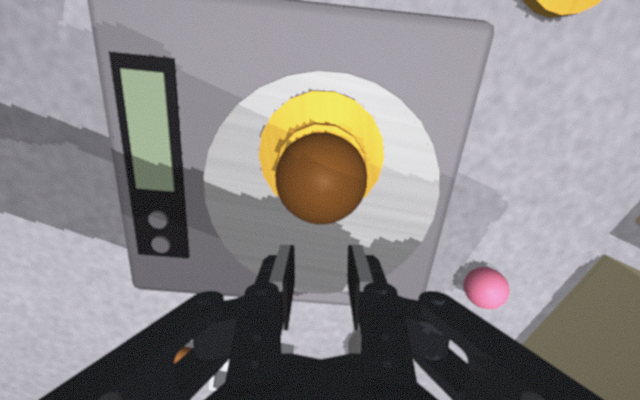

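Touch-off happened at TCP z = 0.0835. The pictures show the fingers clear of the cup, with the lime seated. Now I'll go behind the cup and push slowly in stages.

Run:
```python
from h import *
cur=np.array(robot.current_tool_pos())
robot.line_to([cur[0],cur[1],.19],velocity=.15)
robot.line_to([*tcp_from_tip(pan-d*.078,.2)[:2],.19],velocity=.12)
def tgt(s,z=.0864):
    return np.array([*tcp_from_tip(pan+d*s,.069)[:2],z])
robot.line_to(tgt(-.078,.11),ORI,velocity=.1)
robot.line_to(tgt(-.078),ORI,velocity=.03)
print(robot.current_time_s(),robot.current_tool_pos(),tgt(-.078),robot.current_contact_force())
for n in ('scene','wrist'):
    cv2.imwrite(f'pics/{n}3.png',vision.grab_frame(n)[:,:,::-1])
a=cv2.imread('pics/scene3.png')[180:290,270:410]; cv2.imwrite('pics/s3.png',cv2.resize(a,None,fx=5,fy=5,interpolation=cv2.INTER_CUBIC))
```

```text
12.0333 [0.53468476 0.16934294 0.08654206] [0.53450998 0.16929292 0.0864    ] [ 0.35225145 -0.30127266 -0.56590265]
```

View pics/s3.png

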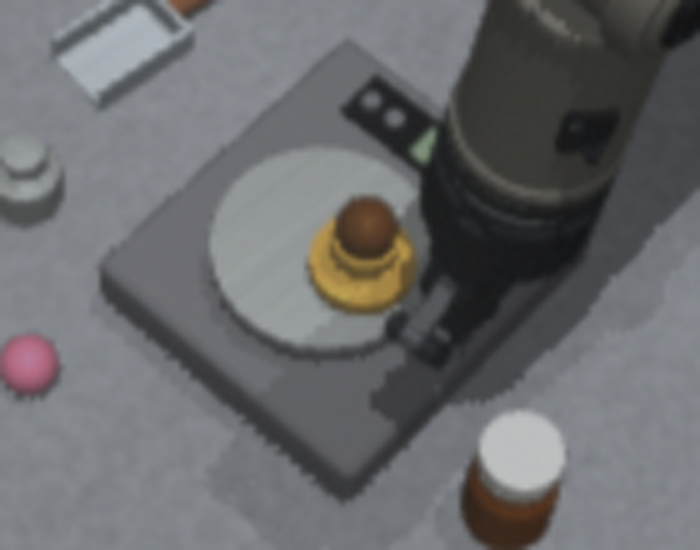

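View pics/wrist3.png

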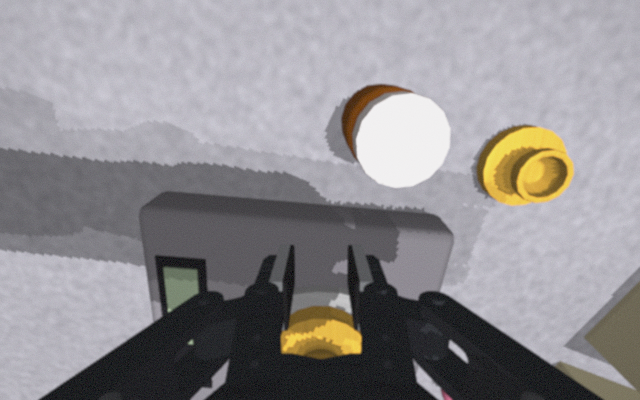

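The fingers stand behind the foot, clear of the jar, and the foot lies centrally between them in the wrist view at about (320,340). Pushing now.

```bash
cat >> h.py <<'E'
def tgt(s,z=.0864):
    return np.array([*tcp_from_tip(pan+d*s,.069)[:2],z])
E
python3 - <<'E'
from h import *
for s in (-.060,-.052,-.044):
    r=robot.line_to(tgt(s),ORI,velocity=.012,f_stop=8)
    print(s,r,robot.current_time_s(),np.round(robot.current_tool_pos(),4),tgt(s).round(4),np.round(robot.current_contact_force(),2))
    if r: break
im=vision.grab_frame('scene'); cv2.imwrite('pics/scene4.png',im[:,:,::-1])
it=vision.grab_frame('top'); cv2.imwrite('pics/top4.png',it[:,:,::-1])
cup0=pan-d*.012
p,c,e=measure('scene',im,None,pan.copy(),cup0); print(p,c,e,c-p)
a=cv2.imread('pics/scene4.png')[180:290,270:410]; cv2.imwrite('pics/s4.png',cv2.resize(a,None,fx=5,fy=5,interpolation=cv2.INTER_CUBIC))
E
```

```text
-0.06 False 13.7833 [0.5419 0.153  0.0864] [0.5419 0.1529 0.0864] [-0.66  0.95 -1.22]
-0.052 False 14.6 [0.5452 0.1456 0.0864] [0.5452 0.1456 0.0864] [-0.11  0.88  0.24]
-0.044 False 15.4167 [0.5486 0.1379 0.0864] [0.5485 0.1383 0.0864] [ 0.93  0.21 -0.46]
[0.56689187 0.09764063] [0.56366936 0.10766874] (40, np.float64(0.00037000230711714543), 25, np.float64(0.00047477660824377793)) [-0.00322251  0.01002811]
```

View pics/s4.png

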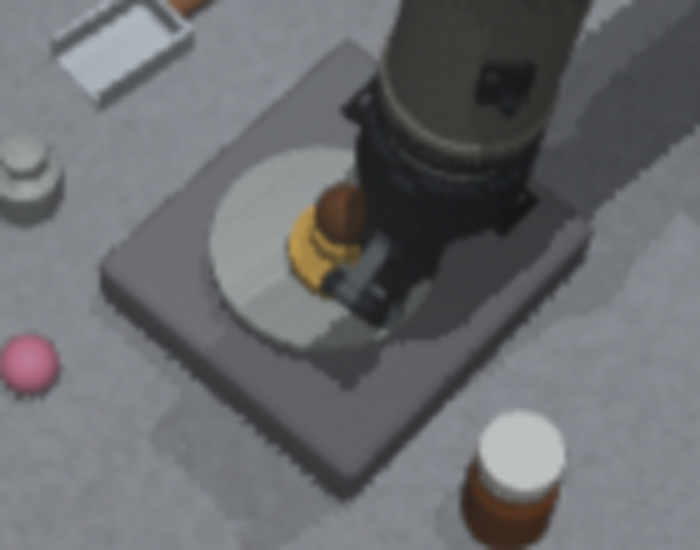

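The cup follows as predicted: about 10.5 mm remain, it stands upright, and the lime is seated. I'll finish the stroke, back off along the same line, lift and measure.

Run:
```python
from h import *
for s in (-.0385,-.0335):
    r=robot.line_to(tgt(s),ORI,velocity=.010,f_stop=8)
    print(s,r,robot.current_time_s(),np.round(robot.current_tool_pos(),4),tgt(s).round(4),np.round(robot.current_contact_force(),2))
    if r: break
robot.pause(.2)
robot.line_to(tgt(-.060),ORI,velocity=.03)
robot.line_to(tgt(-.075,.12),ORI,velocity=.06)
robot.line_to(tgt(-.075,.25),ORI,velocity=.15)
robot.pause(.3)
im,pose=wrist(); cv2.imwrite('pics/w5.png',im[:,:,::-1])
p,c,e=measure('wrist',im,pose,pan.copy(),pan.copy()); print('w',p,c,e,c-p,np.hypot(*(c-p)))
cv2.imwrite('pics/o5.png',overlay('wrist',im,pose,p,c))
for n in('scene','top'):
    im=vision.grab_frame(n); cv2.imwrite(f'pics/{n}5.png',im[:,:,::-1])
    p,c,e=measure(n,im,None,pan.copy(),pan.copy()); print(n,p,c,e,c-p)
print(robot.current_time_s())
a=cv2.imread('pics/scene5.png')[130:360,200:480]; cv2.imwrite('pics/s5.png',cv2.resize(a,None,fx=2.6,fy=2.6,interpolation=cv2.INTER_CUBIC))
```

```text
-0.0385 False 16.2167 [0.5508 0.133  0.0864] [0.5507 0.1333 0.0864] [-1.48 -0.24 -0.53]
-0.0335 False 16.8667 [0.5529 0.1284 0.0864] [0.5528 0.1287 0.0864] [-0.15  0.16  0.74]
w [0.56751017 0.09706751] [0.56741689 0.09757725] (68, np.float64(0.0005608756145176613), 67, np.float64(0.00044663899878089747)) [-9.32775644e-05  5.09742477e-04] 0.0005182066157485733
scene [0.56657047 0.09734162] [0.56796276 0.09826484] (56, np.float64(0.0006311019684048652), 58, np.float64(0.0006248229662685172)) [0.00139229 0.00092322]
top [0.5666049  0.09575193] [0.56641327 0.09586629] (53, np.float64(0.0004975811073482245), 72, np.float64(0.0004520538516377872)) [-0.00019163  0.00011436]
20.3333
```

View pics/o5.png

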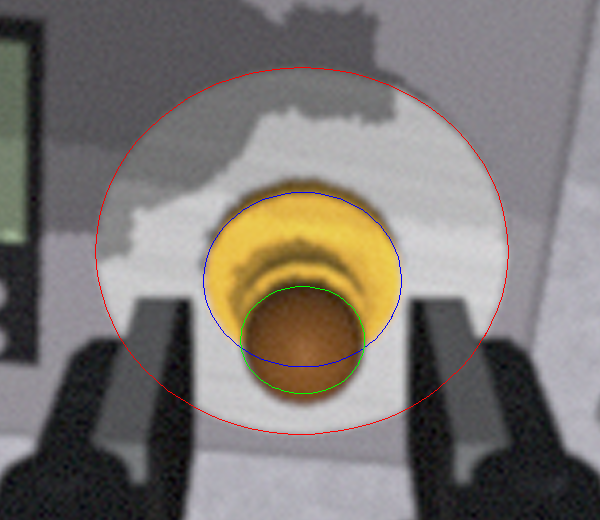

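View pics/s5.png

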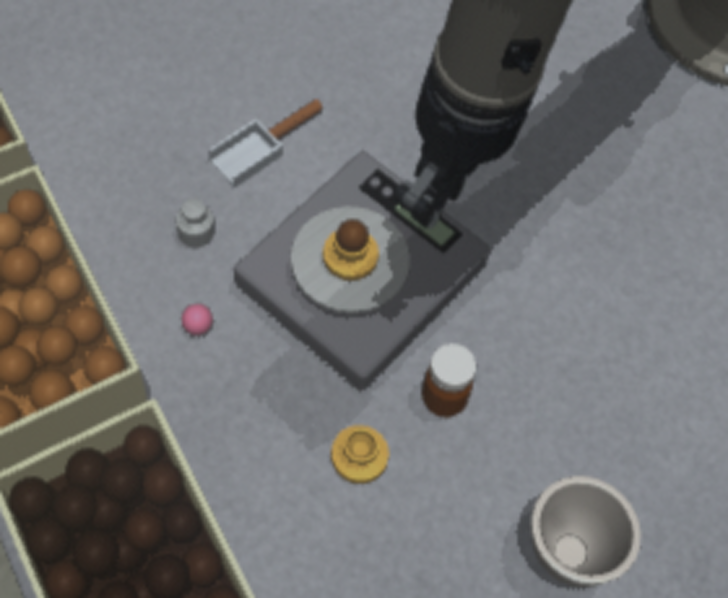

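The cup is centred to within about 2 mm in all three views. The lime is seated, and the other things in the scene view are at the same pixels as before. The hand is clear above, so I'm handing in.

Run:
```python
from h import *
workorder.close_job(); print(robot.current_time_s())
```

```text
the job is handed in; nothing more can be done
the job is handed in; nothing more can be done
```

The cup now stands in the middle of the pan, and I have handed the job in. I pushed its foot about 23 mm with one slow stroke of the part-open fingertips, about 5 mm above the pan, then backed off and lifted clear. The force stop, set at 8 N, never tripped. The last clock reading was about 20 s of the 48 s allowed.

**Cup position:** The last measured offsets from the pan centre were 0.5 mm (wrist camera), 0.2 mm (top) and 1.7 mm (scene), against the 8 mm limit. The scene camera disagreed with the other two by a little over 1 mm, within its calibration error.

**Lime and cup:** The cup looked upright with the lime seated. I judged that from the pictures and did not measure the tilt.

**Other things on the counter:** The spare cup, jar, weight, scoop, mortar and pink ball showed no visible change in the scene picture. The tea box was outside that crop, so I did not re-check it; the arm never went near it.

**Wrist fit:** In the last wrist overlay the fitted circle sits slightly inside the foot's edge, so trust that reading to about 2 mm.

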